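# Fish the dropped nut out from under the riser

## Task

The brass union nut has rolled out of sight under the low grey riser. Sweep it out through the open side with the flat orange-handled probe, put the nut in the blue tray and leave the probe lying flat on the bench, out from under the riser and touching neither riser nor tray. Leave the black canister, the black tape and the petri dish where they are.

Things in the scene. Friction and masses are not known exactly. Their poses are not given: they have to be found in the camera images.
- riser: low grey steel riser fixed to the bench, in mm 128 (x) x 154 (y), 52 high. Origin: on the bench under the centre of the space beneath. That space: 120 x 150, walls at x = +-60 and y = +75 (4 thick), open only at its -y side (robot's right when unturned), clear from the bench up to 38. A filter canister stands loose on top.
- riser_space (a point): on the bench, centre of the space under the riser, axes as the riser. The nut lies unseen here, its pose is not reported: centre anywhere (mm) from x -20 to 44 and y -35 to 30. It is a brass hexagon, 23 across flats, 27 across corners, 14 high, 50 g, lying on its flat face.
- probe: flat L-shaped steel probe, 100 to 170 g, lying on the bench. Origin: underside, below the centre of the orange handle. In mm: handle 22 wide (x), 60 long (y), from 5 to 40 above the underside; grip it across x. Strip: 14 wide, 5 thick, along +y from y = -30 to 215. There it turns to +x: the foot, y 201 to 215, 5 thick, tip at x = 50. z is up.
- probe_foot (a point): middle of the probe's foot, on its underside, at (28.5, 208, 0) mm of the probe's frame. A nut drawn by the foot can be gathered into the inside corner between strip and foot at (7, 201) mm.
- deck_edge (a point): lower front edge of the fixed shelf that overhangs the back of the bench; the edge runs along world y over the whole work area. Keep the wrist and the arm in front of it.
- tray: blue open tray screwed to the bench, 120 (x) x 90 (y) mm, 22 mm high, walls and floor 3 mm. Origin: centre of its underside.
- canister: black respirator filter canister, 102 mm across, 53 mm high, standing on the riser; leave it. Origin: centre of its underside.
- tape: roll of black electrical tape lying flat, 57 mm across, 19 mm high; leave it. Origin: centre of its underside.
- petri: clear petri dish with a filter disc, 55 mm across, 13 mm high; leave it. Origin: centre of its underside.

How it is judged:
By the outcome, as a careful person would: the job done as asked, in the order asked, and still so for the second after the job is handed in, with the robot touching nothing.
It also fails if it takes over 64 s, if anything falls off the work surface, if the arm or the gripper's body presses on something with over 40 N, if the wrist force passes 120 N, or if a joint passes its speed limit or range.

## Robot

A 7-joint arm with a two-finger parallel gripper is mounted at the origin on a cart in front of the work surface, level with it; the furniture and walls round the work are solid. World frame = base frame: x ahead of the robot, y to its left, z up, the work surface at z = 0. Lengths are in mm, angles in rad, forces in N, time in s.
With the tool pointing down it reaches from about 400 to 875 mm from the base axis. Payload 4.4 kg.
Tool frame: the origin (TCP) lies where the fingers leave the gripper's body, on its centre line; the fingertips stand 73 mm ahead of it and the grasp point (between the pads) lies 54 mm ahead of it; z points along the fingers, y is the line along which they close (so a half turn about z gives the same grasp; the last joint's range is limited). The gripper opens to 85 mm and grips with 20 to 120 N. Pads are 22 mm wide; open, the fingers measure 114 mm over their backs; the gripper's body (76 mm by 85 mm) begins 54 mm behind the grasp point. The pads swing forward as they close: fully open they stand 13 mm farther back than shut.
Start: joints at [1.163, 0.628, 0.038, 1.517, -0.027, 0.996, -0.02], TCP at [217.894, -612.404, 303.913] pointing down, gripper open.
Joint ranges: [-3.06, 3.06], [-0.37, 2.12], [-1.25, 1.32], [0.18, 2.47], [-1.1, 4.24], [0.23, 1.98], [-2.94, 2.94]. Speed limits (rad/s): [2.57, 2.57, 3.14, 3.14, 3.14, 3.14, 3.14].

## Interface

Orientations are given as [roll, pitch, yaw] about the fixed x, y, z axes, in that order (R = Rz(yaw) Ry(pitch) Rx(roll)).
In Python, from cell import ctrl gives the robot as it stands.
- The arm moves only by the tool send_rows, never from a script. Its argument "rows" is a list that holds one entry, the list of rows, each a list of 6 numbers: the shift along the tool's x, y, z in cm, then the turn, a rotation vector about the tool's x, y, z in rad. In form: [[[tx, ty, tz, wx, wy, wz], ...]]. A call has 1 to 10 rows; each row is the pose to reach, as a shift and turn from the pose commanded when the call began, along the tool's axes at that moment; what a row does not reach only later rows make up. A row lasts 1/10 s, in which the tool goes at most 50 mm and 8.59 degrees, less where a joint would pass 70% of its speed; a pose out of reach is approached as far as the arm can. A call with a gripper value outside its range is refused whole. "grip" is the closure in counts, from 0 (fully open) to 255 (shut), set as the call begins (left out, the last holds). The fingers move at their own pace and stop on an object; the grip force is fixed at half the most. Time passes only in rows, so rows that repeat a pose let the fingers close. It gives the time, the measured TCP pose, the force, the opening and the grip force at its end, in the units of the state.
- ctrl.read_state(): the state, without advancing time (a new reading comes with each control period).
- ctrl.get_image(name): name is "scene" or "top" or "wrist"; returns a dict with "pixels" (384x512x3 uint8, red, green, blue), "fx", "fy", "cx", "cy" (pixels), "extrinsics" (4x4, takes a point from camera to world coordinates); the wrist camera has in their place "mount" (4x4, takes a point from camera to tool coordinates, whose origin is the TCP and whose axes are the flange's). Camera axes: x right, y up, looking along -z (the intrinsics and any distortion apply to the point x, -y, -z); pixel columns grow to the right and rows downward; lengths in mm; the calibration is good to about 2 mm. A picture is of the moment at which its call begins: read the wrist's pose just before it. There is no depth.
- ctrl.finish_job(): hands the job in; it is judged then, once.
The state is a dict: "clock": time; "qpos": joint angles; "qd": joint speeds; "tau": joint torques, N m; "eef_pos": TCP position; "tool_rot": TCP orientation; "force": force on the tool from outside, world axes, zero at the start; "torque": the same for the moment, N m; "width": finger opening in mm; "gripper_force": force on a finger pad.
Only numpy, scipy, OpenCV 4.12 (cv2) and the standard library are available. Lean on these libraries where they do the work, as an engineer would, in place of code of your own. Each camera call takes 0.05 s, during which the arm holds its last target. There are 200 camera calls.

## Working session

There is one attempt and no reset: what is moved stays moved. The work goes in short steps, Python scripts to look and compute and a tool call to move; the robot and the scene stay as the last step left them, time stands still between calls to the robot, and variables do not carry over. Pictures are saved under pics/ and viewed, at most 10 in all, crops included, and the job is handed in when it is done.

Besides the shell and the picture viewer there is one more tool, called by a JSON object that holds its "name" and its "arguments". send_rows: Moves the arm, as the interface text tells. Its arguments: {"type":"object","properties":{"rows":{"type":"array","items":{"type":"array","items":{"type":"array","items":{"type":"number"}}}},"grip":{"type":"number"}},"required":["rows"]}

```bash
mkdir -p pics; ls; python3 - <<'E'
from cell import ctrl
import cv2,numpy as np
s=ctrl.read_state();print({k:np.round(v,3).tolist() for k,v in s.items()})
for n in("scene","top"):
    d=ctrl.get_image(n);cv2.imwrite(f"pics/{n}1.png",cv2.resize(d["pixels"][:,:,::-1],None,fx=1.5625,fy=1.5625,interpolation=cv2.INTER_CUBIC))
    print(n,{k:np.round(v,4).tolist() for k,v in d.items() if k!="pixels"})
E
```

```text
pics
{'clock': 0.0, 'qpos': [1.163, 0.629, 0.038, 1.518, -0.027, 0.996, -0.02], 'qd': [-0.001, 0.0, -0.0, 0.0, 0.002, 0.001, 0.001], 'tau': [0.0, -56.341, 1.227, -19.345, 0.011, 0.01, 0.0], 'eef_pos': [217.724, -611.931, 302.977], 'tool_rot': [-3.14, 0.0, 0.342], 'force': [-0.154, 0.514, -0.168], 'torque': [-0.001, -0.028, -0.022], 'gripper_force': 0.0, 'width': 85.492}
scene {'fx': 366.3142, 'fy': 366.3142, 'cx': 252.4233, 'cy': 196.0421, 'extrinsics': [[-0.5909, 0.3748, -0.7144, -434.5603], [-0.8066, -0.2951, 0.5122, 765.5941], [-0.0189, 0.8789, 0.4767, 926.5061], [0.0, 0.0, 0.0, 1.0]]}
top {'fx': 481.1843, 'fy': 481.1843, 'cx': 257.606, 'cy': 193.9508, 'extrinsics': [[0.0022, 0.9969, -0.0781, 470.9695], [-1.0, 0.0026, 0.0044, 48.7901], [0.0046, 0.0781, 0.9969, 1679.4427], [0.0, 0.0, 0.0, 1.0]]}
```

View pics/scene1.png

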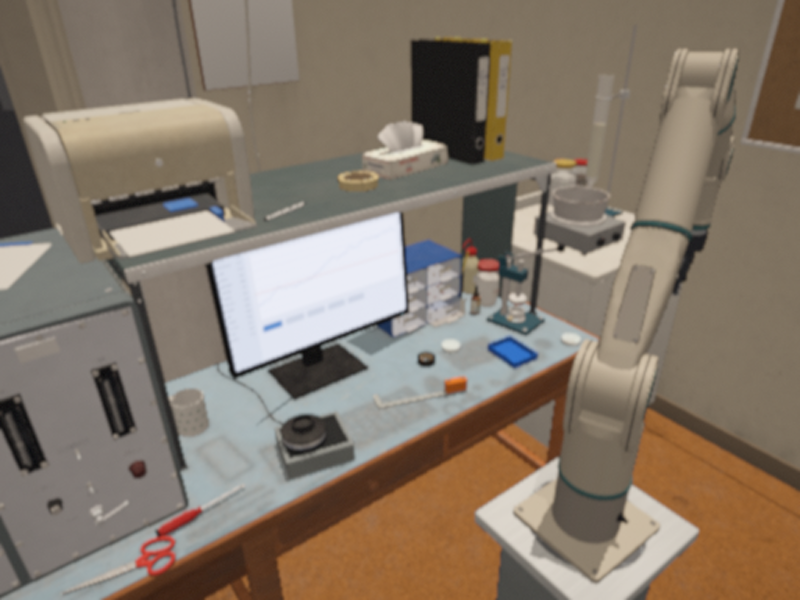

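View pics/top1.png

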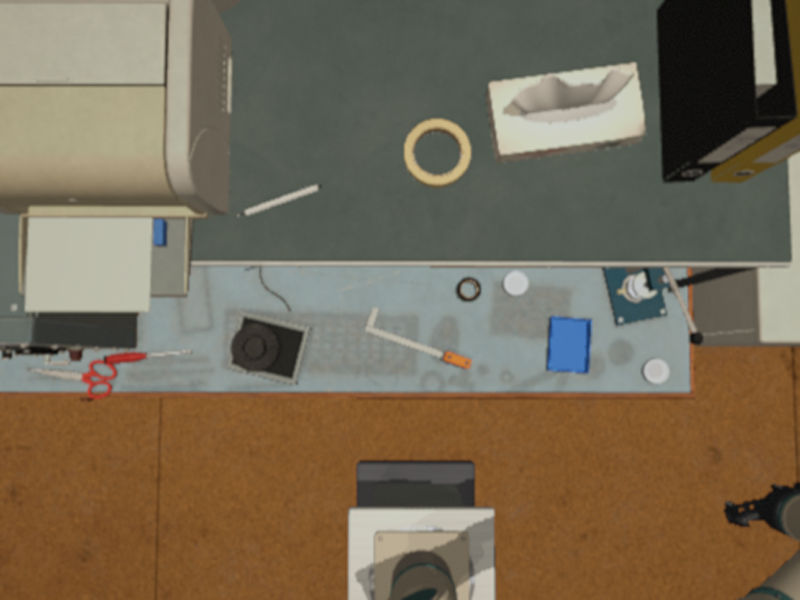

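The scene view shows the riser with the canister near (315,440), and the probe from (380,400) to (455,385) with its handle to the right. In the top view the riser is at (268,348), the probe handle at (457,359), its corner at (370,328), the tray at (569,345), the tape at (468,289) and the shelf edge at row 263. Next I'll enlarge a crop of the top view.

```bash
cat > h.py <<'E'
from cell import ctrl
import cv2,numpy as np
from scipy.spatial.transform import Rotation as R
def ray(d,uv,z,E=None):
    E=d["extrinsics"] if E is None else E
    E=np.array(E);out=[]
    for u,v in uv:
        r=E[:3,:3]@np.array([(u-d["cx"])/d["fx"],-(v-d["cy"])/d["fy"],-1])
        out.append((E[:3,3]+r*(z-E[2,3])/r[2]).round(1).tolist())
    return out
E
python3 - <<'E'
from h import *
d=ctrl.get_image("top")
im=d["pixels"][:,:,::-1]
a=cv2.resize(im[165:255,140:310],None,fx=4.7,fy=4.7,interpolation=cv2.INTER_CUBIC)
cv2.imwrite("pics/crop1.png",a)
hsv=cv2.cvtColor(im,cv2.COLOR_BGR2HSV)
for n,lo,hi in(("orange",(5,160,150),(18,255,255)),("blue",(105,150,100),(125,255,255))):
    m=cv2.inRange(hsv,lo,hi);m[:165]=0;m[248:]=0
    k,l,st,c=cv2.connectedComponentsWithStats(m)
    for i in range(1,k):
        if st[i,4]>50:
            r=cv2.minAreaRect(np.argwhere(l==i)[:,::-1].astype(np.float32));print(n,st[i],r,ray(d,cv2.boxPoints(r),35 if n=="orange" else 20))
print("edge",ray(d,[(200,169)],400))
E
```

```text
orange [284 226  17   9  78] ((291.96551513671875, 230.08621215820312), (16.341190338134766, 5.385164737701416), 21.801406860351562) [[478.3, -46.7, 35.0], [495.3, -53.5, 35.0], [474.8, -105.2, 35.0], [457.8, -98.3, 35.0]]
blue [351 203  27  35 839] ((363.81549072265625, 220.13623046875), (25.48535919189453, 33.17794418334961), 3.3664605617523193) [[456.9, -277.1, 20.0], [571.0, -285.3, 20.0], [566.1, -373.3, 20.0], [452.0, -364.6, 20.0]]
edge [[637.8, 197.4, 400.0]]
```

View pics/crop1.png

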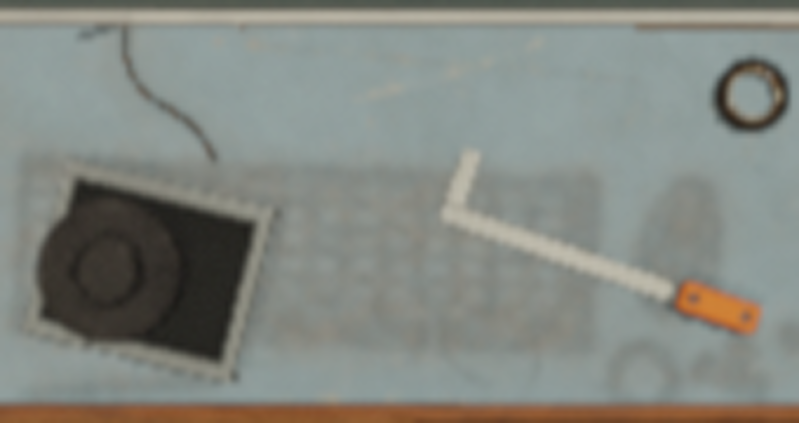

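In the crop, the riser top corners are at (70,168), (275,210), (232,380) and (25,330). The probe's outer corner is at (443,213), the foot tip at (472,150) and the handle at (718,306). The tape is at (751,95).

```bash
python3 - <<'E'
from h import *
d=ctrl.get_image("top");s=ctrl.get_image("scene")
c=lambda L:[(140+x/4.7-.4,165+y/4.7-.4) for x,y in L]
r=np.array(ray(d,c([(70,168),(275,210),(232,380),(25,330)]),52));print("riser",r.tolist(),r.mean(0))
for i in range(4):e=r[(i+1)%4]-r[i];print(np.hypot(*e[:2]),np.degrees(np.arctan2(e[1],e[0])))
print("probe corner,tip,stripstart",ray(d,c([(443,213),(472,150),(672,293)]),5),"handle",ray(d,c([(718,306)]),40))
print("tape",ray(d,c([(751,95)]),15),"canister",ray(d,c([(108,268)]),105), "petri",ray(d,[(330,181)],10),ray(d,[(419,237)],10))
k=1.5625
for z in (250,300,350,400,450):
  print(z,ray(d,[(300/k,266/k)],z),ray(s,[(330/k,234/k),(450/k,205/k)],z))
E
```

```text
riser [[575.9, 390.6, 52.0], [545.9, 242.6, 52.0], [424.2, 271.9, 52.0], [459.5, 420.6, 52.0]] [501.375 331.425  52.   ]
151.00993344810138 -101.4587523458772
125.17739412529723 166.4633195513066
152.8325227168616 76.64570868909735
120.20382689415506 -14.452428251092982
probe corner,tip,stripstart [[546.2, 123.9, 5.0], [593.0, 102.6, 5.0], [487.5, -45.7, 5.0]] handle [[477.8, -76.9, 40.0]]
tape [[633.6, -103.8, 15.0]] canister [[502.9, 351.8, 105.0]] petri [[647.7, -211.2, 10.0]] [[453.7, -517.6, 10.0]]
250 [[653.6, 238.7, 250.0]] [[1106.7, -88.0, 250.0], [1080.7, -580.8, 250.0]]
300 [[647.2, 232.1, 300.0]] [[992.8, -24.9, 300.0], [968.7, -481.3, 300.0]]
350 [[640.8, 225.4, 350.0]] [[878.9, 38.1, 350.0], [856.7, -381.8, 350.0]]
400 [[634.4, 218.8, 400.0]] [[765.0, 101.2, 400.0], [744.7, -282.3, 400.0]]
450 [[628.0, 212.1, 450.0]] [[651.1, 164.3, 450.0], [632.7, -182.8, 450.0]]
```

```bash
cat >> h.py <<'E'
def row(x,y,z,yawdeg,s=None):
    s=s or ctrl.read_state();R0=R.from_euler("xyz",s["tool_rot"]);R1=R.from_euler("xyz",[np.pi,0,np.radians(yawdeg)])
    p=R0.inv().apply(np.array([x,y,z])-s["eef_pos"])/10
    return np.r_[p,(R0.inv()*R1).as_rotvec()].round(3).tolist()
RC=np.array([501.4,331.4]);RY=-13.2
def probe(px,py,dyaw=0):  # TCP xy for probe origin at riser-frame (px,py)
    a=np.radians(RY);return RC+np.array([[np.cos(a),-np.sin(a)],[np.sin(a),np.cos(a)]])@[px,py]
E
python3 -c "
from h import *
print(row(478,-77,230,69))"
```

```text
[42.449, -41.701, 7.386, -0.001, -0.0, -0.863]
```

{"name": "send_rows", "arguments": {"rows": [[[42.45,-41.7,7.4,0,0,-0.863],[42.45,-41.7,7.4,0,0,-0.863],[42.45,-41.7,7.4,0,0,-0.863],[42.45,-41.7,7.4,0,0,-0.863],[42.45,-41.7,7.4,0,0,-0.863],[42.45,-41.7,7.4,0,0,-0.863],[42.45,-41.7,7.4,0,0,-0.863],[42.45,-41.7,7.4,0,0,-0.863],[42.45,-41.7,7.4,0,0,-0.863],[42.45,-41.7,7.4,0,0,-0.863]]]}}

```text
clock: 1.25
eef_pos: [435.5, -164.5, 242.2]
tool_rot: [3.141, 0.0, 1.204]
force: [1.0, 0.5, -0.3]
width: 85.4
gripper_force: 0.0
```

```bash
python3 -c "
from h import *
s=ctrl.read_state();print(s['eef_pos'],s['tool_rot'],s['qpos']);print(row(478,-77,230,69))"
```

```text
[ 435.52563706 -164.53197897  242.18324467] [3.14083972e+00 4.10444125e-05 1.20421800e+00] [ 0.43925137  0.46929777 -0.19296159  2.07873276  0.1531045   0.60582522
 -0.22597312]
[9.694, 0.827, 1.219, 0.001, 0.0, -0.0]
```

{"name": "send_rows", "arguments": {"rows": [[[9.5,0.8,1.2,0,0,0],[9.5,0.8,1.2,0,0,0],[9.5,0.8,1.2,0,0,0],[9.5,0.8,1.2,0,0,0],[9.5,0.8,1.2,0,0,0]]]}}

```text
clock: 1.75
eef_pos: [475.8, -81.5, 230.2]
tool_rot: [-3.141, 0.001, 1.203]
force: [-0.5, -0.7, -0.2]
width: 85.8
gripper_force: 0.0
```

```bash
cat >> h.py <<'E'
def wrist(name):
    s=ctrl.read_state();d=ctrl.get_image("wrist")
    T=np.eye(4);T[:3,:3]=R.from_euler("xyz",s["tool_rot"]).as_matrix();T[:3,3]=s["eef_pos"]
    E=T@np.array(d["mount"]);np.save("E.npy",E);cv2.imwrite(f"pics/{name}.png",cv2.resize(d["pixels"][:,:,::-1],None,fx=1.5625,fy=1.5625,interpolation=cv2.INTER_CUBIC))
    return s,d,E
E
python3 -c "
from h import *
s,d,E=wrist('w1');print(s['eef_pos'],s['tool_rot'],[k for k in d],d['fx'],E.round(2).tolist())"
```

```text
[475.78908045 -81.5301097  230.2026636 ] [-3.14127409e+00  1.00602324e-03  1.20315242e+00] ['pixels', 'fx', 'fy', 'cx', 'cy', 'mount'] 327.58061227636205 [[0.93, 0.35, 0.1, 500.73], [-0.36, 0.9, 0.26, -15.99], [-0.0, -0.28, 0.96, 299.19], [0.0, 0.0, 0.0, 1.0]]
```

View pics/w1.png

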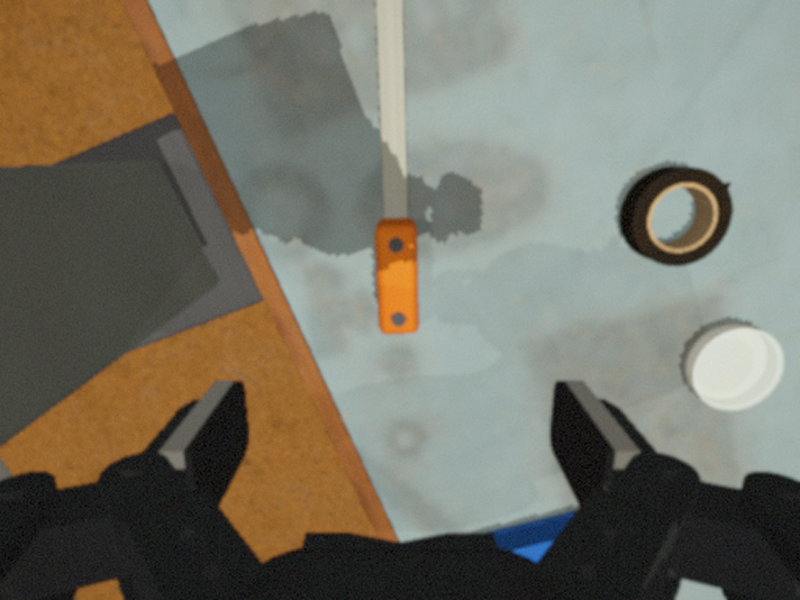

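The wrist view shows the handle with screws at (396,245) and (398,319), and the strip running from (389,5) to (395,205). The tape and petri dish are to the right.

```bash
python3 -c "
from h import *
E=np.load('E.npy');d=ctrl.get_image('wrist');k=1.5625
f=lambda L:[(x/k-.2,y/k-.2) for x,y in L]
a=np.array(ray(d,f([(396,245),(398,319),(397,221),(398,332)]),40,E));b=np.array(ray(d,f([(389,5),(395,200)]),5,E));print(a,b)
print(a[:2].mean(0),[np.degrees(np.arctan2(*(v[1::-1]))) for v in (a[0]-a[1],b[0]-b[1],b[0]-a[:2].mean(0))])
ang=69.5
print(row(478,-77,80,69))"
```

```text
[[ 482.2  -59.4   40. ]
 [ 468.7  -97.    40. ]
 [ 487.1  -48.1   40. ]
 [ 466.1 -103.9   40. ]] [[521.3  52.3   5. ]
 [488.4 -41.    5. ]]
[475.45 -78.2   40.  ] [np.float64(70.24970225047316), np.float64(70.57602790745938), np.float64(70.64153393981267)]
[0.567, 0.026, 15.032, 0.0, 0.001, -0.003]
```

{"name": "send_rows", "arguments": {"rows": [[[0.37,-0.15,3,0,0,-0.026],[0.37,-0.15,6,0,0,-0.026],[0.37,-0.15,9,0,0,-0.026],[0.37,-0.15,12,0,0,-0.026],[0.37,-0.15,14,0,0,-0.026],[0.37,-0.15,15,0,0,-0.026],[0.37,-0.15,15,0,0,-0.026],[0.37,-0.15,15,0,0,-0.026]]]}}

```text
clock: 2.65
eef_pos: [476.2, -77.4, 80.5]
tool_rot: [3.141, 0.0, 1.229]
force: [0.7, -0.5, 0.7]
width: 85.3
gripper_force: 0.0
```

{"name": "send_rows", "arguments": {"rows": [[[0,0,0,0,0,0],[0,0,0,0,0,0],[0,0,0,0,0,0],[0,0,0,0,0,0],[0,0,0,0,0,0],[0,0,0,0,0,0],[0,0,0,0,0,0],[0,0,0,0,0,0]]], "grip": 255}}

```text
clock: 3.45
eef_pos: [476.5, -76.3, 80.7]
tool_rot: [3.141, -0.0, 1.231]
force: [-1.0, 0.1, 6.1]
width: 21.4
gripper_force: 59.4
```

```bash
python3 -c "
from h import *
print(probe(-30,-310),row(*probe(-30,-310),105.5,90+RY))"
```

```text
[401.40386318  36.44106621] [8.128, -10.841, -2.489, 0.001, -0.0, -0.11]
```

{"name": "send_rows", "arguments": {"rows": [[[0,0,-0.6,0,0,0],[0,0,-1.2,0,0,0],[0,0,-1.8,0,0,0],[0,0,-2.5,0,0,0],[0,0,-2.5,0,0,0]]]}}

```text
clock: 3.95
eef_pos: [476.7, -76.5, 106.2]
tool_rot: [3.14, -0.0, 1.231]
force: [1.0, -0.9, -1.1]
width: 20.7
gripper_force: 58.7
```

```bash
python3 -c "
from h import *
s=ctrl.read_state();print(s['eef_pos'],s['tool_rot'],s['torque'],s['force'],s['width']);print(probe(-8,-310),row(*probe(-8,-310),105.5,90+RY))
wrist('w2')"
```

```text
[476.74607897 -76.46673644 106.21326393] [ 3.13988240e+00 -4.68203760e-04  1.23058295e+00] [-0.00618499  0.00383787 -0.03101471] [ 1.0303282  -0.9460463  -1.14348292] 20.696868411735206
[422.82259904  31.41734707] [8.371, -8.683, 0.06, 0.002, -0.0, -0.11]
```

View pics/w2.png

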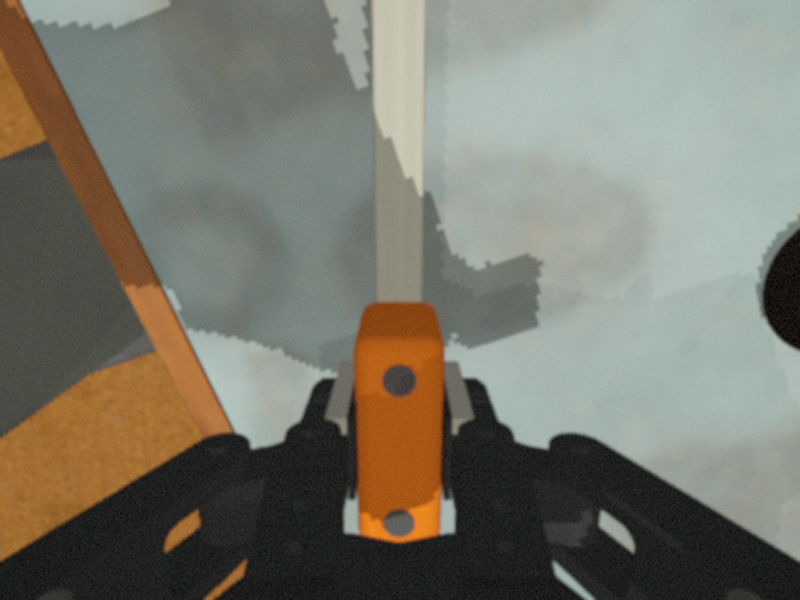

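The probe is held square: the strip spans columns 372–427 at the top of the image, and the handle is centred between the pads.

{"name": "send_rows", "arguments": {"rows": [[[2,-2.2,0,0,0,-0.03],[4,-4.4,-0.1,0,0,-0.06],[6,-6.6,-0.1,0,0,-0.09],[8.4,-8.7,-0.1,0,0,-0.11],[8.4,-8.7,-0.1,0,0,-0.11],[8.4,-8.7,-0.1,0,0,-0.11]]]}}

```text
clock: 4.6
eef_pos: [421.7, 33.3, 106.2]
tool_rot: [-3.141, -0.001, 1.344]
force: [0.3, -0.8, -1.3]
width: 21.1
gripper_force: 59.2
```

```bash
python3 -c "
from h import *
s=ctrl.read_state();print(s['eef_pos'],s['tool_rot']);print(row(*probe(-8,-150),107,90+RY))
d=ctrl.get_image('top');im=d['pixels'][:,:,::-1]
cv2.imwrite('pics/c2.png',cv2.resize(im[165:255,140:310],None,fx=4.7,fy=4.7,interpolation=cv2.INTER_CUBIC))"
```

```text
[421.67154363  33.27947104 106.15632444] [-3.14067490e+00 -9.26445877e-04  1.34404916e+00]
[15.844, 0.212, -0.07, -0.001, -0.001, 0.004]
```

View pics/c2.png

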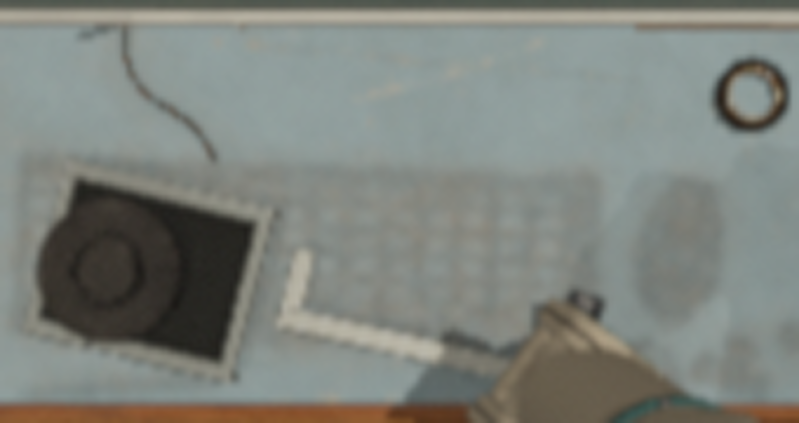

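The probe is outside the mouth: the foot's outer corner is at (278,322) and the tip at (302,250), with the foot parallel to the riser's front edge.

```bash
python3 -c "
from h import *
d=ctrl.get_image('top')
a=np.radians(RY);M=np.array([[np.cos(a),-np.sin(a)],[np.sin(a),np.cos(a)]])
c=lambda L:[(140+x/4.7-.4,165+y/4.7-.4) for x,y in L]
for z,L in((31,[(277,326),(303,248),(440,352)]),(52,[(275,208),(232,380),(70,168),(25,330)])):
  print(((np.array(ray(d,c(L),z))[:,:2]-RC)@M).round(1).tolist())
s=ctrl.read_state();print((s['eef_pos'][:2]-RC)@M)"
```

```text
[[-17.4, -95.2], [41.9, -100.1], [-8.5, -214.7]]
[[65.0, -75.9], [-61.6, -75.6], [59.0, 74.6], [-61.2, 77.3]]
[  -8.35440088 -310.18096288]
```

{"name": "send_rows", "arguments": {"rows": [[[2,0.05,-0.1,0,0,0],[4,0.05,-0.1,0,0,0],[6,0.1,-0.1,0,0,0],[8,0.1,-0.1,0,0,0],[10,0.1,-0.1,0,0,0.004],[12,0.1,-0.1,0,0,0.004],[14,0.1,-0.1,0,0,0.004],[15.5,0.1,-0.1,0,0,0.004],[15.8,0.1,-0.1,0,0,0.004],[15.8,0.1,-0.1,0,0,0.004]]]}}

```text
clock: 5.7
eef_pos: [459.2, 185.5, 107.1]
tool_rot: [-3.141, 0.001, 1.337]
force: [0.2, -0.4, -0.3]
width: 21.1
gripper_force: 59.2
```

```bash
python3 -c "
from h import *
s=ctrl.read_state();print(s['eef_pos'],s['tool_rot'],s['force'],s['torque']);print(row(*probe(-46,-151),107,90+RY),row(*probe(-46,-151),80.7,90+RY))
wrist('w3')"
```

```text
[459.17108695 185.50905376 107.09053917] [-3.14145144e+00  6.56814861e-04  1.33723884e+00] [ 0.19005984 -0.40342868 -0.3399412 ] [-0.09331707  0.03929777  0.0014374 ]
[0.056, -3.82, 0.01, -0.0, 0.001, -0.003] [0.058, -3.82, 2.64, -0.0, 0.001, -0.003]
```

View pics/w3.png

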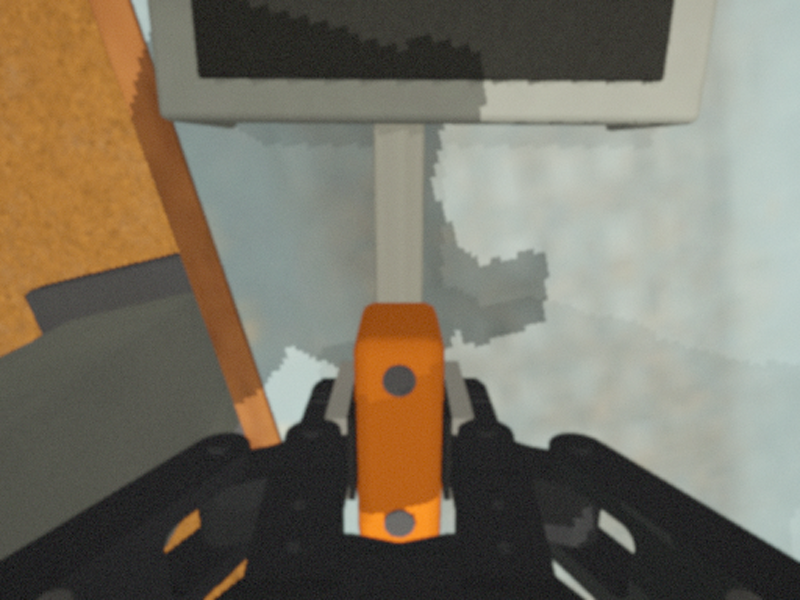

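The strip enters the mouth near (399,125), and the riser's front edge runs level from (162,119) to (700,119). I'll check the lateral position numerically.

```bash
python3 -c "
from h import *
E=np.load('E.npy');d=ctrl.get_image('wrist');k=1.5625
a=np.radians(RY);M=np.array([[np.cos(a),-np.sin(a)],[np.sin(a),np.cos(a)]])
f=lambda L:[(x/k-.2,y/k-.2) for x,y in L]
for z,L in ((52,[(162,119),(700,119)]),(31,[(399,125),(399,300)])):
  print(((np.array(ray(d,f(L),z,E))[:,:2]-RC)@M).round(1).tolist())"
```

```text
[[-62.3, -74.7], [61.0, -75.0]]
[[-7.9, -75.2], [-8.1, -124.3]]
```

{"name": "send_rows", "arguments": {"rows": [[[0,-1,0,0,0,0],[0,-2,0,0,0,0],[0,-3,0,0,0,0],[0,-3.8,0,0,0,0],[0,-3.8,0.5,0,0,0],[0,-3.8,1,0,0,0],[0,-3.8,1.5,0,0,0],[0,-3.8,2,0,0,0],[0,-3.8,2.5,0,0,0],[0,-3.8,2.5,0,0,0]]]}}

```text
clock: 6.8
eef_pos: [422.1, 194.1, 81.4]
tool_rot: [-3.141, 0.001, 1.337]
force: [0.9, -0.9, -1.5]
width: 21.0
gripper_force: 59.2
```

```bash
python3 -c "
from h import *
s=ctrl.read_state();print(s['eef_pos'],s['tool_rot'],s['force'],s['torque']);print(row(*probe(6,-151),81.3,90+RY))
"
```

```text
[422.09641282 194.05463771  81.4099149 ] [-3.14073545e+00  8.26282464e-04  1.33665658e+00] [ 0.94905904 -0.90799708 -1.53039057] [-0.02925375  0.05200186 -0.04279525]
[0.102, 5.184, 0.006, -0.001, 0.001, -0.004]
```

{"name": "send_rows", "arguments": {"rows": [[[0.1,0.6,0,0,0,0],[0.1,1.2,0,0,0,0],[0.1,1.8,0,0,0,0],[0.1,2.4,0,0,0,0],[0.1,3.0,0,0,0,0],[0.1,3.6,0,0,0,0],[0.1,4.2,0,0,0,0],[0.1,4.6,0,0,0,0],[0.1,5.0,0,0,0,0],[0.1,5.0,0,0,0,0]]]}}

```text
clock: 7.8
eef_pos: [471.7, 183.5, 82.2]
tool_rot: [3.141, -0.0, 1.336]
force: [-0.1, 0.1, -2.3]
width: 21.2
gripper_force: 59.2
```

```bash
python3 -c "
from h import *
s=ctrl.read_state();print(s['eef_pos'],s['tool_rot'],s['force'],s['torque']);print(row(*probe(4,-310),81.3,90+RY), row(*probe(4,-330),81.3,90+RY))
"
```

```text
[471.70782403 183.46723206  82.19280537] [ 3.14122071e+00 -2.21725924e-04  1.33603390e+00] [-0.11922155  0.08507358 -2.34394885] [-0.04698264 -0.01024934  0.01692564]
[-15.92, -0.018, 0.086, 0.0, -0.0, -0.004] [-17.92, -0.009, 0.085, 0.0, -0.0, -0.004]
```

{"name": "send_rows", "arguments": {"rows": [[[-1,0,0.05,0,0,0],[-2,0,0.05,0,0,0],[-3,0,0.05,0,0,0],[-4,0,0.05,0,0,0],[-5,0,0.05,0,0,0],[-6,0,0.05,0,0,0],[-7,0,0.05,0,0,0],[-8,0,0.05,0,0,0],[-9,0,0.05,0,0,0],[-10,0,0.05,0,0,0]]]}}

```text
clock: 8.8
eef_pos: [447.8, 85.6, 81.7]
tool_rot: [3.141, -0.0, 1.337]
force: [0.2, -0.0, -1.6]
width: 21.0
gripper_force: 59.1
```

{"name": "send_rows", "arguments": {"rows": [[[-1,0,0,0,0,0],[-2,0,0,0,0,0],[-3,0,0,0,0,0],[-4,0,0,0,0,0],[-5,0,0,0,0,0],[-6,0,0,0,0,0],[-6.8,0,0,0,0,0],[-7.5,0,0,0,0,0],[-8,0,0,0,0,0],[-8,0,0,0,0,0]]]}}

```text
clock: 9.8
eef_pos: [429.2, 7.7, 81.7]
tool_rot: [-3.141, 0.001, 1.336]
force: [0.2, -0.2, -0.5]
width: 21.4
gripper_force: 59.1
```

```bash
python3 -c "
from h import *
s=ctrl.read_state();print(s['eef_pos'],s['tool_rot'],s['force'],s['torque'])
d=ctrl.get_image('top');im=d['pixels'][:,:,::-1]
cv2.imwrite('pics/c3.png',cv2.resize(im[165:255,140:310],None,fx=4.7,fy=4.7,interpolation=cv2.INTER_CUBIC))"
```

```text
[429.15233817   7.73165713  81.68828714] [-3.14134298e+00  6.17104950e-04  1.33566292e+00] [ 0.19283566 -0.20686884 -0.54053167] [-0.04791029  0.00638669 -0.05686032]
```

View pics/c3.png

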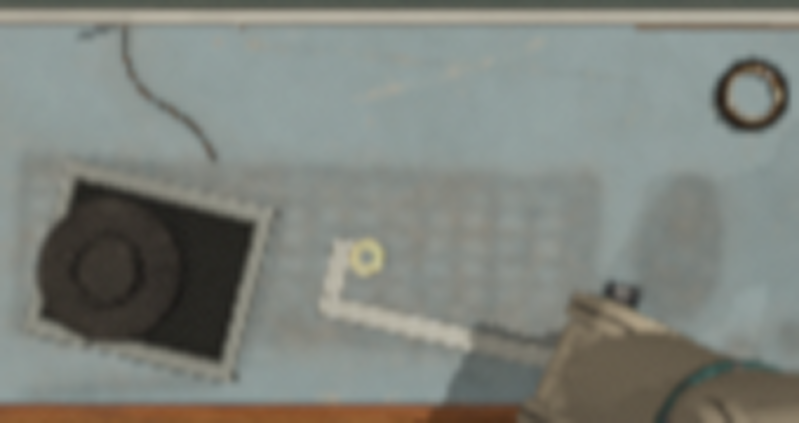

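The nut is out: its gold ring is at (366,257), against the foot near the tip and clear of the riser. I'll park the probe off to the right.

```bash
python3 -c "
from h import *
d=ctrl.get_image('top')
print(ray(d,[(140+366/4.7-.4,165+257/4.7-.4)],14));print(row(470,-130,122,70))"
```

```text
[[513.3, 179.9, 14.0]]
[-12.556, 7.156, -4.031, 0.0, -0.0, 0.115]
```

{"name": "send_rows", "arguments": {"rows": [[[0.5,0,0,0,0,0],[1,0,0,0,0,0],[1,0,-1,0,0,0],[1,0,-2,0,0,0],[1,0,-3,0,0,0],[1,0,-4,0,0,0],[1,0,-4,0,0,0]]]}}

```text
clock: 10.6
eef_pos: [432.4, 19.1, 122.6]
tool_rot: [3.14, -0.001, 1.337]
force: [0.7, 0.3, -1.4]
width: 21.0
gripper_force: 59.1
```

```bash
python3 -c "
from h import *
print(row(470,-130,122,70))"
```

```text
[-13.64, 7.108, 0.05, 0.002, -0.002, 0.116]
```

{"name": "send_rows", "arguments": {"rows": [[[-2,1,0,0,0,0.02],[-5,2.5,0,0,0,0.04],[-8,4,0,0,0,0.07],[-11,5.5,0,0,0,0.1],[-13.6,7.1,0,0,0,0.116],[-13.6,7.1,1,0,0,0.116],[-13.6,7.1,2,0,0,0.116],[-13.6,7.1,3,0,0,0.116],[-13.6,7.1,3.8,0,0,0.116],[-13.6,7.1,3.8,0,0,0.116]]]}}

```text
clock: 11.6
eef_pos: [468.5, -129.0, 82.5]
tool_rot: [-3.139, 0.0, 1.224]
force: [-0.6, 1.1, -1.6]
width: 21.0
gripper_force: 59.1
```

```bash
python3 -c "
from h import *
s=ctrl.read_state();print(s['eef_pos'],s['tool_rot'],s['force'],s['torque'])"
```

```text
[ 468.54246112 -128.99162272   82.49383319] [-3.13906999e+00  2.51417501e-04  1.22361231e+00] [-0.63890913  1.12903873 -1.55737043] [-0.03592483  0.00766581  0.00765248]
```

Now lower the last 2 mm, release, then rise.

{"name": "send_rows", "arguments": {"rows": [[[0,0,0.1,0,0,0],[0,0,0.2,0,0,0],[0,0,0.2,0,0,0]]]}}

```text
clock: 11.9
eef_pos: [469.4, -130.4, 81.9]
tool_rot: [3.141, -0.0, 1.221]
force: [-0.1, 0.2, -1.2]
width: 21.1
gripper_force: 59.1
```

{"name": "send_rows", "arguments": {"rows": [[[0,0,0,0,0,0],[0,0,0,0,0,0],[0,0,0,0,0,0],[0,0,0,0,0,0],[0,0,0,0,0,0],[0,0,0,0,0,0]]], "grip": 0}}

```text
clock: 12.5
eef_pos: [469.2, -130.5, 81.7]
tool_rot: [3.142, -0.0, 1.221]
force: [0.2, -0.4, -1.1]
width: 84.9
gripper_force: 0.0
```

{"name": "send_rows", "arguments": {"rows": [[[0,0,-2,0,0,0],[0,0,-5,0,0,0],[0,0,-9,0,0,0],[0,0,-13,0,0,0],[0,0,-15,0,0,0],[0,0,-15,0,0,0]]]}}

```text
clock: 13.1
eef_pos: [470.7, -130.6, 234.3]
tool_rot: [3.136, -0.0, 1.22]
force: [0.2, 0.2, -0.6]
width: 85.0
gripper_force: 0.0
```

```bash
python3 -c "
from h import *
print(row(500,150,230,70))"
```

```text
[27.364, -6.887, 0.407, 0.006, -0.0, -0.002]
```

{"name": "send_rows", "arguments": {"rows": [[[4,-1,0.4,0,0,0],[8,-2,0.4,0,0,0],[12,-3,0.4,0,0,0],[16,-4,0.4,0,0,0],[20,-5,0.4,0,0,0],[24,-6,0.4,0,0,0],[27,-6.9,0.4,0,0,0],[27,-6.9,0.4,0,0,0],[27,-6.9,0.4,0,0,0]]]}}

```text
clock: 14.0
eef_pos: [496.2, 147.1, 226.6]
tool_rot: [-3.14, 0.002, 1.223]
force: [-0.2, -1.1, -0.1]
width: 85.5
gripper_force: 0.0
```

```bash
python3 -c "
from h import *
s,d,E=wrist('w4');print(s['eef_pos'],s['tool_rot'])"
```

```text
[496.24814729 147.0788231  226.58904452] [-3.14012035e+00  1.79707239e-03  1.22283556e+00]
```

View pics/w4.png

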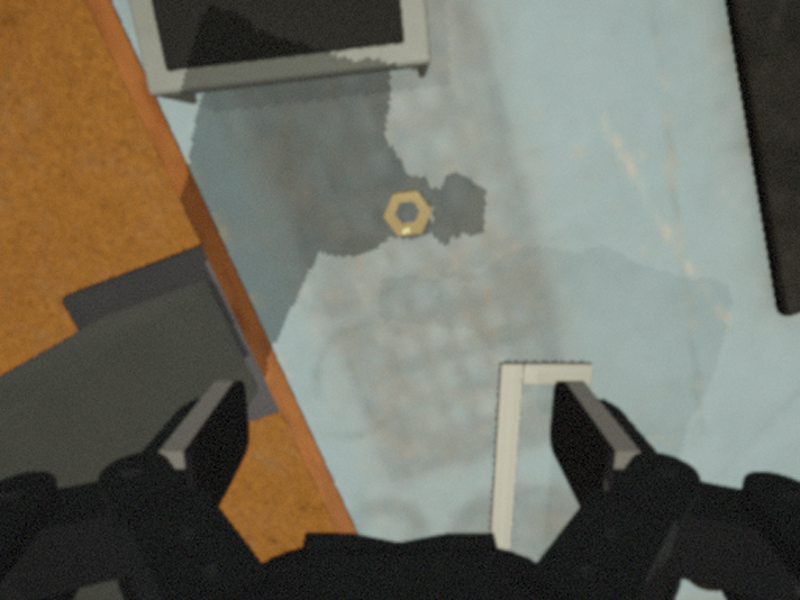

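The nut lies flat at about (407,214), with corners at left (384,213) and right (431,213). The tool therefore has to turn about 30° to grip across the flats. The probe lies flat at lower right, well clear of the nut.

```bash
python3 -c "
from h import *
E=np.load('E.npy');d=ctrl.get_image('wrist');k=1.5625
im=d['pixels'][:,:,::-1];hsv=cv2.cvtColor(im,cv2.COLOR_BGR2HSV)
m=cv2.inRange(hsv,(15,70,70),(35,255,255));m[:110]=0;m[165:]=0;m[:,:230]=0;m[:,290:]=0
p=np.argwhere(m>0)[:,::-1].astype(float)
q=np.array(ray(d,p,12,E))[:,:2];print(len(q),q.min(0),q.max(0))
h=cv2.convexHull(q.astype(np.float32))[:,0]
L=[(np.ptp(h@[np.cos(t),np.sin(t)]),np.degrees(t)) for t in np.radians(np.arange(0,180,3))]
w=[(np.mean([L[(i+20*j)%60][0] for j in range(3)]).round(1),L[i][1].round()) for i in range(20)];print(w)
c,r=cv2.minEnclosingCircle(h);print(c,r,ray(d,[(407/k-.2,214/k-.2)],14,E))
print('tooly',np.degrees(1.223)-90)"
```

```text
519 [499.1 168.4] [524.5 194. ]
[(np.float64(25.8), np.float64(0.0)), (np.float64(25.5), np.float64(3.0)), (np.float64(25.2), np.float64(6.0)), (np.float64(24.8), np.float64(9.0)), (np.float64(24.3), np.float64(12.0)), (np.float64(24.0), np.float64(15.0)), (np.float64(24.0), np.float64(18.0)), (np.float64(24.3), np.float64(21.0)), (np.float64(24.5), np.float64(24.0)), (np.float64(24.9), np.float64(27.0)), (np.float64(25.2), np.float64(30.0)), (np.float64(25.5), np.float64(33.0)), (np.float64(25.7), np.float64(36.0)), (np.float64(25.9), np.float64(39.0)), (np.float64(26.1), np.float64(42.0)), (np.float64(26.2), np.float64(45.0)), (np.float64(26.2), np.float64(48.0)), (np.float64(26.2), np.float64(51.0)), (np.float64(26.1), np.float64(54.0)), (np.float64(26.0), np.float64(57.0))]
(512.1500244140625, 181.10000610351562) 13.413249969482422 [[511.9, 179.6, 14.0]]
tooly -19.927261655500317
```

```bash
python3 -c "
from h import *
print(row(512,180.3,120,47))"
```

```text
[3.844, 0.247, 10.672, -0.0, 0.002, 0.399]
```

{"name": "send_rows", "arguments": {"rows": [[[3.8,0.25,2,0,0,0.1],[3.8,0.25,4,0,0,0.2],[3.8,0.25,6,0,0,0.3],[3.8,0.25,9,0,0,0.4],[3.8,0.25,10.7,0,0,0.4],[3.8,0.25,10.7,0,0,0.4],[3.8,0.25,10.7,0,0,0.4]]]}}

```text
clock: 14.8
eef_pos: [512.5, 180.6, 120.7]
tool_rot: [3.142, 0.001, 0.819]
force: [-0.2, 0.1, -0.5]
width: 85.5
gripper_force: 0.0
```

```bash
python3 -c "
from h import *
print(row(512,180.3,76.5,47))"
```

```text
[-0.056, -0.018, 4.424, 0.0, 0.001, -0.001]
```

{"name": "send_rows", "arguments": {"rows": [[[0,0,1.5,0,0,0],[0,0,3,0,0,0],[0,0,4,0,0,0],[0,0,4.4,0,0,0],[0,0,4.4,0,0,0]]]}}

```text
clock: 15.3
eef_pos: [512.6, 181.5, 76.9]
tool_rot: [3.142, -0.0, 0.821]
force: [-0.5, 0.1, -0.6]
width: 85.0
gripper_force: 0.0
```

{"name": "send_rows", "arguments": {"rows": [[[0,0,0,0,0,0],[0,0,0,0,0,0],[0,0,0,0,0,0],[0,0,0,0,0,0],[0,0,0,0,0,0],[0,0,0,0,0,0],[0,0,0,0,0,0],[0,0,0,0,0,0]]], "grip": 255}}

```text
clock: 16.1
eef_pos: [512.6, 181.7, 77.2]
tool_rot: [3.141, -0.0, 0.821]
force: [-0.2, -1.2, 4.6]
width: 21.4
gripper_force: 59.1
```

{"name": "send_rows", "arguments": {"rows": [[[0,0,-2,0,0,0],[0,0,-5,0,0,0],[0,0,-8,0,0,0],[0,0,-11,0,0,0],[0,0,-11,0,0,0],[0,0,-11,0,0,0]]]}}

```text
clock: 16.7
eef_pos: [512.6, 181.4, 187.0]
tool_rot: [3.141, -0.001, 0.82]
force: [0.2, -0.1, -1.3]
width: 21.1
gripper_force: 59.1
```

```bash
python3 -c "
from h import *
print(row(511,-325,185,47), row(511,-325,185,80))"
```

```text
[-37.144, 34.421, 0.197, 0.001, -0.001, 0.0] [-37.144, 34.421, 0.197, 0.001, -0.0, -0.576]
```

{"name": "send_rows", "arguments": {"rows": [[[-2,2,0.2,0,0,0],[-6,5.5,0.2,0,0,0],[-9,8.5,0.2,0,0,0],[-12,11,0.2,0,0,0],[-15,14,0.2,0,0,0],[-18,17,0.2,0,0,0],[-21,19.5,0.2,0,0,0],[-24,22.3,0.2,0,0,0],[-27,25,0.2,0,0,0],[-30,27.8,0.2,0,0,0]]]}}

```text
clock: 17.7
eef_pos: [510.1, -228.7, 182.9]
tool_rot: [-3.139, 0.001, 0.821]
force: [0.5, 0.7, -0.6]
width: 21.5
gripper_force: 59.1
```

{"name": "send_rows", "arguments": {"rows": [[[-3,2.7,0,0,0,0],[-5.5,5,0,0,0,0],[-7.1,6.6,0,0,0,0],[-7.1,6.6,0,0,0,0],[-7.1,6.6,0,0,0,0]]]}}

```text
clock: 18.2
eef_pos: [510.3, -323.8, 183.0]
tool_rot: [-3.139, 0.0, 0.82]
force: [-0.0, 0.4, -0.4]
width: 21.7
gripper_force: 59.1
```

```bash
python3 -c "
from h import *
print(row(511,-325,82,47))
s,d,E=wrist('w5')"
```

```text
[-0.039, 0.163, 10.1, -0.003, 0.0, -0.0]
```

View pics/w5.png

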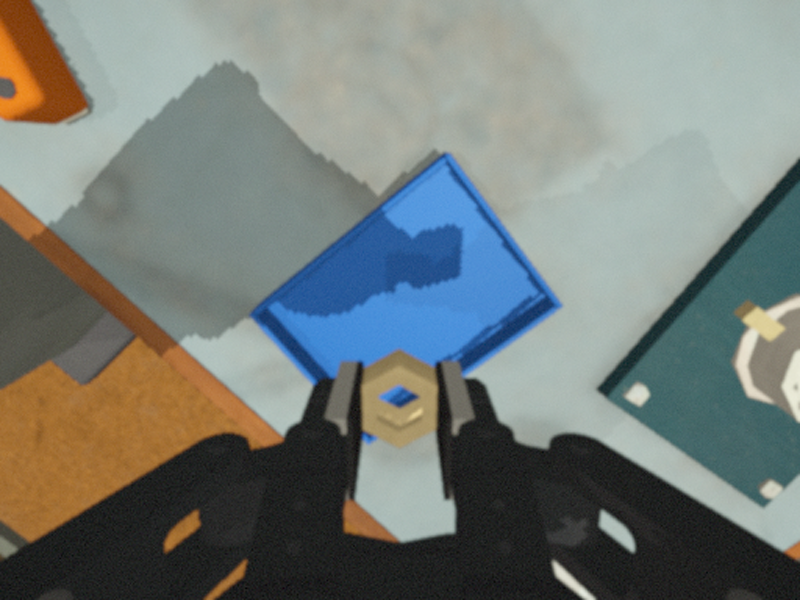

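The nut is gripped across its flats at (400,398). The tray corners are at (258,314), (447,156) and (560,304). I'll check the tray centre with these.

```bash
python3 -c "
from h import *
E=np.load('E.npy');d=ctrl.get_image('wrist');k=1.5625
q=np.array(ray(d,[(x/k-.2,y/k-.2) for x,y in [(258,314),(447,156),(560,304)]],22,E));print(q,(q[0]+q[2])/2)
print(row(511,-325,82,47))"
```

```text
[[ 457.8 -281.3   22. ]
 [ 570.9 -288.3   22. ]
 [ 565.2 -374.5   22. ]] [ 511.5 -327.9   22. ]
[-0.206, 0.196, 10.186, -0.002, -0.001, 0.003]
```

{"name": "send_rows", "arguments": {"rows": [[[-0.2,0.3,2.5,0,0,0],[-0.2,0.3,5,0,0,0],[-0.2,0.3,7.5,0,0,0],[-0.2,0.3,9.2,0,0,0],[-0.2,0.3,10.1,0,0,0],[-0.2,0.3,10.1,0,0,0],[-0.2,0.3,10.1,0,0,0]]]}}

```text
clock: 19.0
eef_pos: [512.7, -327.6, 84.4]
tool_rot: [3.141, -0.001, 0.821]
force: [-0.4, -0.2, -0.4]
width: 21.8
gripper_force: 59.1
```

{"name": "send_rows", "arguments": {"rows": [[[0,0,0,0,0,0],[0,0,0,0,0,0],[0,0,0,0,0,0],[0,0,0,0,0,0],[0,0,0,0,0,0]]], "grip": 140}}

```text
clock: 19.5
eef_pos: [512.1, -327.9, 83.9]
tool_rot: [3.141, -0.0, 0.821]
force: [0.4, -0.6, -0.5]
width: 38.4
gripper_force: 0.0
```

{"name": "send_rows", "arguments": {"rows": [[[0,0,-2,0,0,0],[0,0,-5,0,0,0],[0,0,-9,0,0,0],[0,0,-13,0,0,0],[-5,0,-15,0,0,0],[-10,0,-15,0,0,0],[-10,0,-15,0,0,0],[-10,0,-15,0,0,0]]]}}

```text
clock: 20.3
eef_pos: [442.0, -402.8, 233.6]
tool_rot: [-3.141, 0.001, 0.816]
force: [0.2, 0.6, -0.3]
width: 38.3
gripper_force: 0.0
```

```bash
python3 -c "
from h import *
s,d,E=wrist('w6');im=d['pixels'][:,:,::-1];hsv=cv2.cvtColor(im,cv2.COLOR_BGR2HSV)
b=cv2.inRange(hsv,(105,150,60),(125,255,255));m=cv2.inRange(hsv,(15,70,70),(35,255,255))
hull=cv2.convexHull(np.argwhere(b>0)[:,::-1].astype(np.int32));z=np.zeros_like(b);cv2.fillConvexPoly(z,hull,255)
n,l,st,c=cv2.connectedComponentsWithStats(m&z)
for i in range(1,n):
  if st[i,4]>60:print('nut?',st[i],ray(d,[c[i]],15,E))
print('hull area',cv2.contourArea(hull))
t=ctrl.get_image('top');hsv=cv2.cvtColor(t['pixels'][:,:,::-1],cv2.COLOR_BGR2HSV)
m=cv2.inRange(hsv,(5,160,150),(18,255,255));m[:165]=0;m[248:]=0;p=np.argwhere(m>0)[:,::-1];print('handle',ray(t,[p.mean(0)],40),len(p))
print(s['eef_pos'],s['force'])"
```

```text
hull area 15492.5
handle [[505.8, -253.0, 40.0]] 107
[ 441.98126386 -402.83119749  233.57740098] [ 0.1705624   0.55361387 -0.31608763]
```

```bash
python3 -c "
from h import *
E=np.load('E.npy');im=ctrl.get_image('wrist');d=im;t=ctrl.get_image('top')
for nm,dd,EE in(('wrist',d,E),('top',t,None)):
  hsv=cv2.cvtColor(dd['pixels'][:,:,::-1],cv2.COLOR_BGR2HSV)
  for cn,lo,hi in (('yel',(8,45,50),(40,255,255)),('blue',(105,150,60),(125,255,255)),('or',(5,160,150),(18,255,255))):
    m=cv2.inRange(hsv,lo,hi)
    if nm=='top':m[:165]=0;m[248:]=0
    n,l,st,c=cv2.connectedComponentsWithStats(m)
    for i in range(1,n):
      if 9<st[i,4]<60000:print(nm,cn,st[i].tolist(),ray(dd,[c[i]],15,EE)[0][:2])
"
```

```text
wrist yel [0, 0, 313, 348, 39936] [327.4, -363.1]
wrist yel [243, 45, 28, 33, 492] [508.9, -332.6]
wrist yel [448, 52, 29, 25, 413] [630.4, -450.0]
wrist yel [508, 79, 3, 8, 12] [650.8, -489.4]
wrist yel [506, 88, 2, 7, 10] [645.8, -493.8]
wrist yel [411, 210, 101, 144, 6491] [528.1, -632.0]
wrist yel [0, 315, 8, 18, 81] [143.5, -337.3]
wrist yel [80, 332, 21, 26, 278] [189.0, -416.2]
wrist yel [411, 333, 20, 25, 238] [443.5, -656.5]
wrist yel [112, 345, 36, 39, 757] [198.4, -468.4]
wrist yel [363, 345, 38, 39, 716] [391.0, -650.0]
wrist blue [163, 0, 182, 149, 14809] [505.8, -331.7]
wrist blue [251, 57, 12, 12, 104] [508.4, -333.3]
wrist or [0, 0, 101, 83, 2280] [394.1, -196.9]
wrist or [0, 131, 311, 215, 31672] [313.8, -381.9]
wrist or [413, 212, 99, 91, 971] [527.6, -598.6]
wrist or [82, 334, 17, 21, 133] [190.0, -416.0]
wrist or [115, 347, 31, 37, 549] [196.5, -469.5]
wrist or [366, 347, 6, 9, 40] [398.0, -624.4]
top yel [12, 165, 5, 22, 74] [668.1, 890.0]
top yel [118, 165, 4, 22, 57] [669.8, 523.3]
top yel [440, 170, 14, 8, 50] [674.9, -609.2]
top yel [418, 172, 94, 76, 4059] [519.7, -685.9]
top yel [294, 178, 13, 14, 64] [633.4, -106.6]
top yel [395, 184, 6, 4, 19] [630.9, -446.5]
top yel [149, 207, 27, 30, 474] [504.4, 374.4]
top yel [37, 221, 17, 5, 38] [500.0, 772.7]
top yel [299, 227, 19, 12, 142] [469.4, -133.1]
top yel [45, 228, 7, 3, 12] [477.3, 763.0]
top yel [406, 230, 14, 18, 171] [444.6, -491.9]
top blue [351, 203, 27, 35, 769] [510.4, -326.1]
top or [441, 184, 2, 9, 18] [623.8, -598.4]
top or [300, 228, 17, 9, 77] [469.2, -131.4]
```

The nut reads at (509,-332), inside the tray. The probe handle is at (469,-131), clear of both tray and riser, and the tape and canister haven't moved.

```bash
python3 -c "
from cell import ctrl
print(ctrl.finish_job())"
```

```text
the job is handed in; nothing more can be done
None
```

I swept the nut out and put it in the blue tray, left the probe lying flat on the bench clear of the riser and tray, and handed the job in at about 20 s; I didn't touch the canister, tape or petri dish, and no verdict came back.

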